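Clamp a tapped block against the fence and hold it for fastening

TASK

Set the loose brass block flat and square in the nest of the clamping fixture, midway between the white lines, and let go of it. Then slide the blue jaw up (take it by its black post) so that its sprung pad presses the block flush against the steel fence, with the yellow pointer in the green part of the scale and never well into the red. Finish while still holding the jaw steady there, so that someone can screw the block on; leave the bearing, marker and sanding discs where they lie.

Things in the scene. Friction and masses are not known exactly. Their poses are not given: they have to be found in the camera images.
- block: Loose brass tapped block, 50 x 50 mm and 25 mm high, about 0.5 kg, four threaded holes in its top. Origin: centre of its underside, z up, x and y square to its sides. Lies on the worktop to the left or the right of the fixture (it may have swapped places with the bearing). Any of its four sides may face the fence.
- fixture: Clamping fixture fixed to the worktop: dark steel base plate 260 x 110 x 12 mm. Origin on the worktop under its centre line; x is the clamping direction (jaw to fence, roughly away from the robot), z up; plate from x = -165 to +95 mm, fence face at +60. The nest is open at both sides (along y); white lines along x at y = -28.5 and +28.5 mm bound it.
- fence: Fixed upright steel fence on the plate, 16 mm thick, 110 mm wide, its top 57 mm above the worktop; its frame is that of the fixture. Its flat face is the plane x = +60 mm of that frame.
- fence_face (a point): Middle of the fence's face that the block must bear on, 24.5 mm above the worktop; x points through the fence (clamping direction).
- nest (a point): Point on top of the base plate (12 mm above the worktop) on its centre line, 28 mm before the fence face: a good place to set the centre of the block's underside. The pad then pushes the block the last few mm to the fence.
- jaw_post (a point): On the axis of the jaw's upright round black post (24 mm diameter, from 46 to 96 mm above the worktop), 72 mm above the worktop: the place to grip it. The jaw's blue body below is 50 x 90 mm, its top 42 mm above the worktop, with a 4 mm collar of 32 mm diameter round the post's foot.
- pad_face (a point): Middle of the front face of the sprung pad (70 mm wide, 10 mm thick, up to 42 mm high), 24.5 mm above the worktop; the face looks along the fixture's x. Unpressed, it is 77 mm ahead of the post's axis.
- jaw: The sliding blue jaw with its black post and the pad it carries; origin on the worktop under the post's axis, axes as the fixture's.
- pad: The steel pad itself; its origin is below the middle of its front face, on the worktop level, axes as the fixture's.
- jaw_slide (a joint): Slide of the jaw along the fixture's x, m: 0 = fully back, grows toward the fence, stop at 0.090. Starts at 0 to 0.020. Friction about 1 N; it does not lock, and the springs push it back when let go. With the block against the fence the unpressed pad meets it at 0.058.
- pad_travel (a joint): How far the pad is pushed back into the jaw against its two springs, m: 0 = unpressed, grows as it presses; 0.9 N per mm. A yellow pointer on the pad shows it on a scale fixed to the jaw: white 0 to 0.008, green 0.008 to 0.020 (7 to 18 N), red above; stop at 0.028.
- bearing: Bystander: wheel bearing ring, 47 mm diameter, 14 mm high, lying flat; origin at the centre of its underside. Leave it alone.
- marker: Bystander: red and white paint marker, 15 x 132 x 15 mm, lying behind the fence; its length is along its y. Leave it alone.
- sanding_discs: Bystander: stack of red-brown sanding discs, 78 mm diameter, 9 mm high, lying flat to the right. Leave it alone.

How it is judged:
On the way:
1. the block stands flat and roughly square in the nest, in front of the pad, let go and not yet pressed (y of block in the frame of fixture between -0.015 and 0.015 m and z of block in the frame of fixture between 0.008 and 0.016 m and angle between block's own z axis and vertical below 0.06 rad and x of block in the frame of fixture between 0 and 0.038 m and (angle between the x axis of block and the x axis of fixture, either way round below 0.2 rad or angle between the x axis of block and the y axis of fixture, either way round below 0.2 rad) and contact force between the fingers and block below 0.1 N and value of joint pad_travel below 0.003 m and linear speed of block below 0.02 m/s), for 0.2 s.
At the end, for the whole second after the job is handed in: Block flat on the plate, within 15 mm of the centre line, square (3 deg) and flush on the fence (centre 22-28 mm from it), bearing on it with 2-21 N, untouched by the fingers; pad pressed in 8-20 mm (green); fingers on the jaw, not its pad, holding the jaw still with over 2 N (y of block in the frame of fixture between -0.015 and 0.015 m and z of block in the frame of fixture between 0.008 and 0.016 m and angle between block's own z axis and vertical below 0.06 rad and x of block in the frame of fixture between 0.032 and 0.038 m and (angle between the x axis of block and the x axis of fixture, either way round below 0.06 rad or angle between the x axis of block and the y axis of fixture, either way round below 0.06 rad) and value of joint pad_travel between 0.008 and 0.02 m and contact force between block and fence between 2 and 21 N and contact force between block and pad above 4 N and contact force between the fingers and jaw above 2 N and contact force between the fingers and block below 0.1 N and contact force between the fingers and pad below 0.1 N and linear speed of block below 0.01 m/s and velocity of joint jaw_slide between -0.01 and 0.01 m/s); the arm keeps its last pose, push and grip.
It fails at once if the pad is pressed well into the red (more than 24 mm) (value of joint pad_travel above 0.024 m).
It fails at once if bearing moved by more than 30 mm (distance of bearing from where it was at the start of the episode above 0.03 m).
It fails at once if marker moved by more than 30 mm (distance of marker from where it was at the start of the episode above 0.03 m).
It fails at once if sanding discs moved by more than 30 mm (distance of sanding_discs from where it was at the start of the episode above 0.03 m).
It also fails if it takes over 54 s, if anything falls off the work surface, if the arm or the gripper's body presses on something with over 40 N, if the wrist force passes 120 N, or if a joint passes its speed limit or range.

ROBOT

A 6-joint arm with a two-finger parallel gripper is mounted at the origin on a cart in front of the work surface, level with it; the furniture and walls round the work are solid. World frame = base frame: x ahead of the robot, y to its left, z up, the work surface at z = 0. Lengths are in m, angles in rad, forces in N, time in s.
With the tool pointing down it reaches from about 0.35 to 0.95 m from the base axis. Payload 17.4 kg.
Tool frame: the origin (TCP) lies at the very end of the fingers, on their centre line; the grasp point (between the pads) lies env.grip_depth behind it (env.grip_depth is the distance from the TCP to the grasp point, in m); z points along the fingers, y is the line along which they close (so a half turn about z gives the same grasp; the last joint's range is limited). The gripper opens to 93 mm and grips with 3 to 60 N. Pads are 15 mm wide; open, the fingers measure 128 mm over their backs; the gripper's body (75 mm by 188 mm) begins 65 mm behind the grasp point.
Start: joints at [1.184, 0.116, 1.442, -0, 1.584, -0.038], TCP at [0.231, 0.634, 0.219] pointing down, gripper open.
Joint ranges: [-2.83, 2.83], [-0.83, 2.19], [0.07, 2.5], [-1.14, 4.28], [0.01, 3], [-2.97, 2.97]. Speed limits (rad/s): [1.89, 1.89, 2.22, 3.14, 3.14, 3.14].

INTERFACE

Orientations are given as [roll, pitch, yaw] about the fixed x, y, z axes, in that order (R = Rz(yaw) Ry(pitch) Rx(roll)).
In Python, from cell import env gives the robot as it stands.
- The arm moves only by the shell command python3 -m crank 'ROWS' [OPENING] [FORCE]. ROWS is JSON, a list of rows, each a list of 6 numbers: the shift along the tool's x, y, z as a fraction of full scale, then the turn, a rotation vector about the tool's x, y, z as a fraction of full scale. In form: [[dx, dy, dz, ax, ay, az], ...]. A call has 1 to 5 rows; each row shifts and turns the commanded pose from where the row before left it, along the tool's axes as they then stand; what a row does not reach is not made up. Full scale, the value 1, is 0.15 m for a shift and 180 degrees for a turn. A row lasts 1/8 s, in which the tool goes at most 62.5 mm and 10.7 degrees, less where a joint would pass 70% of its speed; a pose out of reach is approached as far as the arm can. A call with a number of a shift or a turn outside -1 to 1 is refused whole. A call with a gripper value outside its range is refused whole. OPENING is the gripper's target within -1 to 1 (shut at 1, half-way at 0, fully open at -1), set as the call begins (- or left out, the last holds). The fingers move at their own pace and stop on an object; FORCE is the grip in N (left out, the last holds). Time passes only in rows, so rows that do not move let the fingers close. It gives the time, the measured TCP pose, the force, the opening and the grip force at its end, in the units of the state.
- env.state(): the state, without advancing time (a new reading comes with each control period).
- env.snapshot(name): name is "side" or "top"; returns (picture, depth): 480x640x3 uint8, red, green, blue; 480x640 float32, m along the optical axis (not along the pixel's ray), 0 where there is no reading.
- env.get_calibration(name): a dict with "fx", "fy", "cx", "cy" (pixels), "k1" (the pictures are not rectified: a ray, as slopes to the right and down, at radius r is drawn at 1 + k1 r^2 times it, then the intrinsics apply), "camera_from_world" (4x4, takes a point from world to camera coordinates). Camera axes: x right, y up, looking along -z (the intrinsics and any distortion apply to the point x, -y, -z); pixel columns grow to the right and rows downward; lengths in m; the calibration is good to about 2 mm. A picture is of the moment at which its call begins. get_calibration takes no time and is no camera call.
- env.close_job(): hands the job in; it is judged then, once.
The state is a dict: "time_s": time; "joints": joint angles; "joint_velocities": joint speeds; "joint_torque": joint torques, N m; "eef_pos": TCP position; "orientation": TCP orientation; "wrist_force": force on the tool from outside, world axes, zero at the start; "torque": the same for the moment, N m; "gripper_width": opening from 0.0 (shut) to 1.0 (fully open); "grip_force": force on a finger pad.
Only numpy, scipy, OpenCV 4.12 (cv2) and the standard library are available. Lean on these libraries where they do the work, as an engineer would, in place of code of your own. Each camera call takes 0.05 s, during which the arm holds its last target. There are 200 camera calls.

## Working session

There is one attempt and no reset: what is moved stays moved. The work goes in short steps, Python scripts to look and compute and a shell command to move; the robot and the scene stay as the last step left them, time stands still between calls to the robot, and variables do not carry over. Pictures are saved under pics/ and viewed, at most 10 in all, crops included, and the job is handed in when it is done.

```bash
mkdir -p pics; ls
python3 - <<'E'
from cell import env
import cv2,numpy as np
print(env.state(),env.grip_depth)
for n in("side","top"):
    p,d=env.snapshot(n);cv2.imwrite(f"pics/{n}0.png",p[:,:,::-1]);np.save(f"{n}0.npy",d)
    print(env.get_calibration(n))
E
```

```text
pics
{'time_s': 0.0, 'joints': array([ 1.18418459e+00,  1.16517948e-01,  1.44225418e+00, -1.32384067e-05,
        1.58401361e+00, -3.78231830e-02]), 'joint_velocities': array([-0.00104575,  0.000922  ,  0.00013012, -0.00030841,  0.00082626,
        0.00089259]), 'joint_torque': array([-3.18846178e-04, -7.21263814e+01, -6.22602296e+01,  7.79832224e-02,
        2.40359071e-02, -2.74395243e-04]), 'eef_pos': array([0.23063804, 0.63415876, 0.21789051]), 'orientation': array([-3.14039992e+00, -3.18876772e-05,  2.79280391e+00]), 'wrist_force': array([0.72030791, 0.49590725, 0.03842249]), 'torque': array([0.05517934, 0.05520381, 0.0325477 ]), 'grip_force': 0.0, 'gripper_width': 1.0026929149138102} 0.0188
{'fx': 515.4847325217805, 'fy': 515.4847325217805, 'cx': 319.3136657943435, 'cy': 235.90725033961218, 'k1': -0.09825344503113924, 'camera_from_world': array([[-0.89361824, -0.44880783,  0.00423976,  0.59591573],
       [ 0.39345886, -0.77879825,  0.48853189, -0.26214898],
       [-0.21595503,  0.43822918,  0.87253574, -1.15286129],
       [ 0.        ,  0.        ,  0.        ,  1.        ]])}
{'fx': 453.3655405659483, 'fy': 453.3655405659483, 'cx': 321.6343261655198, 'cy': 238.4612585592409, 'k1': -0.0421234471649413, 'camera_from_world': array([[-7.20995990e-02, -9.97397147e-01,  7.61034114e-04,
         7.80482445e-02],
       [ 9.76297032e-01, -7.04181600e-02,  2.04659200e-01,
        -6.12348892e-01],
       [-2.04072912e-01,  1.54988416e-02,  9.78832995e-01,
        -1.08622064e+00],
       [ 0.00000000e+00,  0.00000000e+00,  0.00000000e+00,
         1.00000000e+00]])}
```

View pics/top0.png

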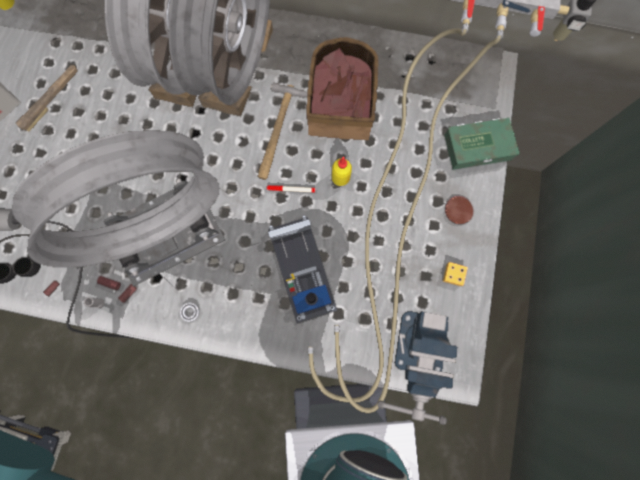

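View pics/side0.png

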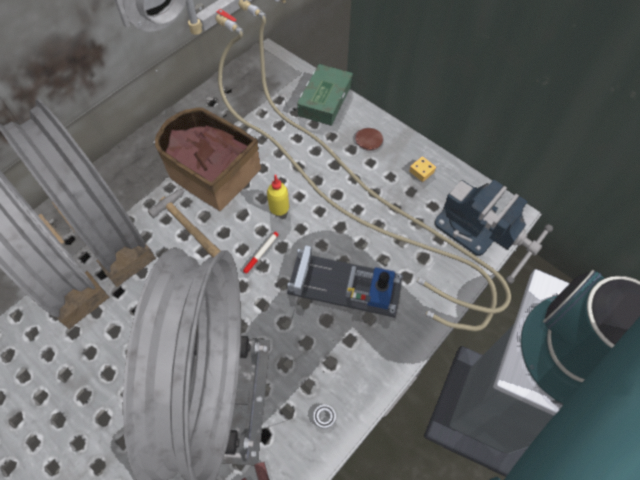

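Top view: block at about (456,273), on the right. The fixture centre is near (300,268), with the fence bar at (290,229) and the black post at (312,297). The bearing is at (189,311). Next I'll measure from colours and look at an enlarged crop.

```bash
cat > h.py <<'E'
from cell import env
import cv2,numpy as np
def ray(n,uv):
    c=env.get_calibration(n);K=np.array([[c['fx'],0,c['cx']],[0,c['fy'],c['cy']],[0,0,1]])
    p=cv2.undistortPoints(np.array(uv,float).reshape(-1,1,2),K,np.array([c['k1'],0,0,0,0]))[:,0]
    T=np.linalg.inv(c['camera_from_world'])
    d=np.c_[p[:,0],-p[:,1],-np.ones(len(p))]@T[:3,:3].T
    return T[:3,3],d
def atz(n,uv,z):
    o,d=ray(n,uv);return o+d*((z-o[2])/d[:,2])[:,None]
def dep(n,uv,D):
    o,d=ray(n,uv);return np.array([o+k*D[int(round(v)),int(round(u))] for k,(u,v) in zip(d,uv)])
E
python3 - <<'E'
from h import *
for n in("top","side"):
    im=cv2.imread(f"pics/{n}0.png");D=np.load(f"{n}0.npy");hsv=cv2.cvtColor(im,cv2.COLOR_BGR2HSV)
    m=cv2.inRange(hsv,(14,120,150),(28,255,255))
    k,l,s,c=cv2.connectedComponentsWithStats(m)
    for i in range(1,k):
        if s[i,4]>80: print(n,s[i],c[i],dep(n,[c[i]],D).round(3))
    # top-face points of block
    t={'top':(456,273),'side':(423,168)}[n]
    vv,uu=np.mgrid[t[1]-18:t[1]+19,t[0]-18:t[0]+19];uv=np.c_[uu.ravel(),vv.ravel()]
    P=dep(n,uv,D);q=P[(P[:,2]>.018)&(P[:,2]<.04)]
    print(n,'block',len(q),q.mean(0).round(4),cv2.minAreaRect((q[:,:2]*1000).astype(np.float32)))
    # fixture
    b=cv2.inRange(hsv,(100,120,50),(125,255,255));k,l,s,c=cv2.connectedComponentsWithStats(b)
    for i in range(1,k):
        if s[i,4]>150: print(n,'blue',s[i],c[i],dep(n,[c[i]],D).round(3))
    u0,u1,v0,v1={'top':(255,345,205,330),'side':(275,415,235,325)}[n]
    vv,uu=np.mgrid[v0:v1,u0:u1];uv=np.c_[uu.ravel(),vv.ravel()];P=dep(n,uv,D)
    for lo,hi in((.05,.065),(.082,.11),(.036,.047),(.009,.016)):
        q=P[(P[:,2]>lo)&(P[:,2]<hi)]
        if len(q)>3: print(lo,len(q),q.mean(0).round(4),cv2.minAreaRect((q[:,:2]*1000).astype(np.float32)))
    # hoses heights
im=cv2.imread("pics/top0.png")[205:330,245:365];cv2.imwrite("pics/crop0.png",cv2.resize(im,None,fx=4.8,fy=4.8,interpolation=2))
D=np.load("top0.npy");print('hose',dep("top",[(372,275),(404,250),(412,200),(345,350)],D).round(3))
im=cv2.imread("pics/top0.png")
E
```

```text
top [ 0  0 11 10 81] [4.12345679 4.49382716] [[1.423 0.949 0.024]]
top [332 159  20  27 358] [341.13128492 173.17877095] [[ 0.778 -0.028  0.087]]
top [444 262  23  24 350] [454.81714286 273.68285714] [[ 0.507 -0.304  0.025]]
top block 374 [ 0.5069 -0.3054  0.0257] ((507.1618347167969, -306.2953186035156), (48.81251525878906, 50.40055465698242), 70.05699157714844)
top blue [293 285  38  28 561] [311.40106952 298.87700535] [[0.463 0.069 0.101]]
0.05 303 [0.6407 0.1145 0.0574] ((558.787109375, 92.9433364868164), (206.31710815429688, 109.56710815429688), 13.708869934082031)
0.082 79 [0.4679 0.0715 0.0965] ((467.50445556640625, 71.30729675292969), (21.675294876098633, 21.531993865966797), 86.0895767211914)
0.036 829 [0.4949 0.0798 0.0428] ((528.0673828125, 90.98397064208984), (302.3270568847656, 107.97032928466797), 11.127471923828125)
0.009 2172 [0.5593 0.0922 0.013 ] ((554.7261352539062, 76.55615234375), (260.6006164550781, 140.18081665039062), 13.412557601928711)
side [411 158  24  22 240] [423.08333333 168.04166667] [[ 0.507 -0.301  0.022]]
side [268 183  21  31 363] [279.82093664 197
[... 189 characters left out ...]
368 268  26  41 560] [380.58571429 290.29107143] [[0.467 0.087 0.044]]
0.05 356 [0.6305 0.116  0.0565] ((560.279296875, 92.69344329833984), (206.52365112304688, 110.52729797363281), 14.647822380065918)
0.082 107 [0.4692 0.075  0.0936] ((469.1940002441406, 73.5221939086914), (22.826120376586914, 21.960161209106445), 77.97576141357422)
0.036 874 [0.4982 0.0882 0.0419] ((560.3733520507812, 94.60259246826172), (237.57211303710938, 108.35257720947266), 13.988048553466797)
0.009 2739 [0.5609 0.0937 0.0122] ((589.30859375, 48.2353515625), (341.0440979003906, 216.10272216796875), 13.225493431091309)
hose [[ 0.522 -0.093 -0.003]
 [ 0.598 -0.202 -0.091]
 [ 0.744 -0.242 -0.09 ]
 [ 0.335 -0.006 -0.001]]
```

View pics/crop0.png

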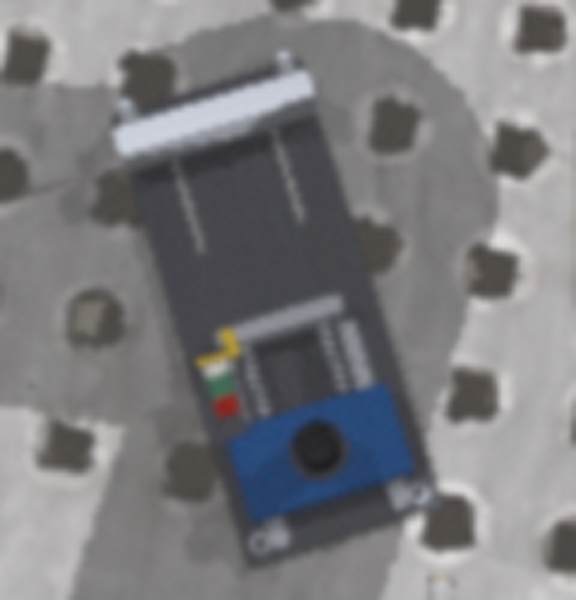

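The crop shows the fence, white lines, pad and yellow pointer on white, with the post at crop (320,445). Depth gives the block at about (0.507,-0.304), faces at 70°, and the fixture yaw at about 14°. Now a cleaner fit of the fixture axis.

```bash
cat >> h.py <<'E'
from scipy.spatial.transform import Rotation as R
def go(p,yaw):  # tool-frame shift / turn as fractions of full scale
    s=env.state();A=R.from_euler('xyz',s['orientation']);B=R.from_euler('xyz',[np.pi,0,np.radians(yaw)])
    d=A.inv().apply(np.array(p)-s['eef_pos'])/.15;w=(A.inv()*B).as_rotvec()/np.pi
    print('at',s['eef_pos'].round(4),'yaw',np.degrees(s['orientation'][2]).round(2),'shift',d.round(3),'turn',w.round(4))
E
python3 - <<'E'
from h import *
for n in("top","side"):
    D=np.load(f"{n}0.npy");im=cv2.imread(f"pics/{n}0.png")
    vv,uu=np.mgrid[190:340,240:420];uv=np.c_[uu.ravel(),vv.ravel()];P=dep(n,uv,D);C=im[uv[:,1],uv[:,0]]
    f=(P[:,2]>.053)&(P[:,2]<.062)&(P[:,0]>.6)&(P[:,0]<.7)&(P[:,1]>.03)&(P[:,1]<.19)
    r=cv2.minAreaRect((P[f,:2]*1000).astype(np.float32));fc=np.array(r[0])
    g=(P[:,2]>.09)&(P[:,2]<.1)&(P[:,0]<.5);pc=np.array(cv2.minAreaRect((P[g,:2]*1000).astype(np.float32))[0])
    d=fc-pc;print(n,r,pc,np.degrees(np.arctan2(d[1],d[0])),np.hypot(*d))
    # white lines on plate
    if n=='top':
        w=atz(n,[(245+178/4.8,205+165/4.8),(245+200/4.8,205+248/4.8),(245+278/4.8,205+135/4.8),(245+301/4.8,205+218/4.8)],.012);print(w.round(4))
D=np.load("top0.npy");vv,uu=np.mgrid[300:420,395:460];uv=np.c_[uu.ravel(),vv.ravel()];P=dep("top",uv,D);print('vise',P[P[:,2]>.02].max(0))
go([.507,-.304,.15],160)
E
```

```text
top ((650.544921875, 115.3265380859375), (17.42041015625, 109.56710815429688), 13.708869934082031) [417.84902954 -46.37237549] 34.7951941288173 283.36181281215704
[[0.6321 0.1377 0.012 ]
 [0.5849 0.1282 0.012 ]
 [0.6451 0.0815 0.012 ]
 [0.5976 0.0719 0.012 ]]
side ((652.0968627929688, 116.72518920898438), (16.274978637695312, 110.453369140625), 13.787572860717773) [469.184021    73.28263855] 13.360441048395826 188.0009651623736
vise [0.44044952 0.05155978 1.18849204]
at [0.2306 0.6342 0.218 ] yaw 160.02 shift [-3.869 -5.248  0.459] turn [-0.0003 -0.      0.0001]
```

```bash
python3 -m crank '[[-0.24,-0.328,0,0,0,0],[-0.24,-0.328,0,0,0,0],[-0.24,-0.328,0,0,0,0],[-0.24,-0.328,0,0,0,0],[-0.24,-0.328,0,0,0,0]]' -1; python3 -m crank '[[-0.24,-0.328,0,0,0,0],[-0.24,-0.328,0,0,0,0],[-0.24,-0.328,0,0,0,0],[-0.24,-0.328,0,0,0,0],[-0.24,-0.328,0,0,0,0]]'; python3 -m crank '[[-0.24,-0.328,0,0,0,0],[-0.24,-0.328,0,0,0,0],[-0.24,-0.328,0,0,0,0],[-0.24,-0.328,0,0,0,0],[-0.24,-0.328,0,0,0,0]]'; python3 -c "
from h import *
go([.508,-.304,.06],160)"
```

```text
time_s: 0.72
eef_pos: [0.3158, 0.3398, 0.2184]
orientation: [-3.141, 0.0, 2.793]
wrist_force: [1.2, -1.2, 0.5]
gripper_width: 0.997
grip_force: 0.0
time_s: 1.35
eef_pos: [0.4009, 0.047, 0.2187]
orientation: [3.141, 0.001, 2.793]
wrist_force: [1.8, 1.6, 0.0]
gripper_width: 1.0
grip_force: 0.0
time_s: 1.98
eef_pos: [0.486, -0.246, 0.2184]
orientation: [3.141, 0.0, 2.792]
wrist_force: [0.3, 0.7, 0.9]
gripper_width: 0.997
grip_force: 0.0
at [ 0.486  -0.246   0.2184] yaw 159.98 shift [-0.27  -0.313  1.056] turn [ 0.      0.     -0.0001]
```

```bash
python3 -m crank '[[-0.27,-0.31,0,0,0,0],[0,0,0.4,0,0,0],[0,0,0.38,0,0,0],[0,0,0,0,0,0]]'
python3 - <<'E'
from h import *
go([.508,-.304,.005],160)
for n,b in(("top",(400,215,100,100)),("side",(370,120,110,90))):
    p,d=env.snapshot(n);np.save(f"{n}1.npy",d)
    c=p[b[1]:b[1]+b[3],b[0]:b[0]+b[2],::-1];cv2.imwrite(f"pics/{n}1.png",cv2.resize(c,None,fx=5,fy=5,interpolation=2))
E
```

```text
time_s: 2.48
eef_pos: [0.5062, -0.3002, 0.0975]
orientation: [3.14, -0.007, 2.793]
wrist_force: [0.2, -0.1, 1.0]
gripper_width: 1.002
grip_force: 0.0
at [ 0.5062 -0.3002  0.0975] yaw 160.0 shift [-0.025 -0.021  0.616] turn [ 0.0005 -0.0023  0.    ]
```

View pics/side1.png

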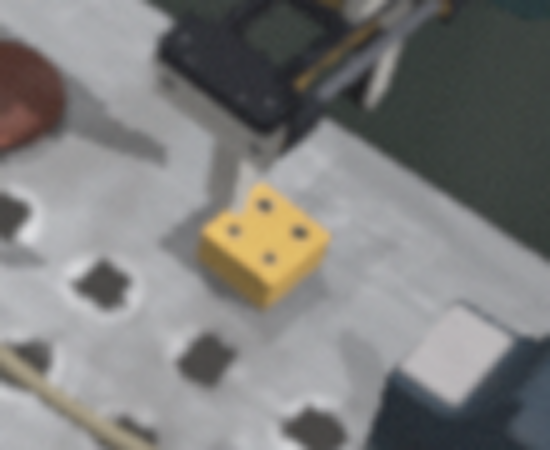

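Block at crop (262,240), with the gripper above it at upper right and the near finger tip at about (240,190). I'll check by projecting the tool into the image.

Run:
```python
from h import *
s=env.state();A=R.from_euler('xyz',s['orientation'])
for n,b in(("side",(370,120)),("top",(400,215))):
    c=env.get_calibration(n);T=c['camera_from_world']
    for o in([0,0,0],[0,.055,0],[0,-.055,0],[0,.055,-.08],[0,-.055,-.08]):
        q=T[:3,:3]@(s['eef_pos']+A.apply(o))+T[:3,3];x,y=q[0]/-q[2],-q[1]/-q[2];k=1+c['k1']*(x*x+y*y)
        print(n,o,((c['fx']*x*k+c['cx']-b[0])*5).round(),((c['fy']*y*k+c['cy']-b[1])*5).round())
```

```text
side [0, 0, 0] 290.0 142.0
side [0, 0.055, 0] 219.0 200.0
side [0, -0.055, 0] 359.0 85.0
side [0, 0.055, -0.08] 246.0 97.0
side [0, -0.055, -0.08] 392.0 -20.0
top [0, 0, 0] 314.0 269.0
top [0, 0.055, 0] 204.0 238.0
top [0, -0.055, 0] 425.0 299.0
top [0, 0.055, -0.08] 250.0 211.0
top [0, -0.055, -0.08] 487.0 277.0
```

View pics/top1.png

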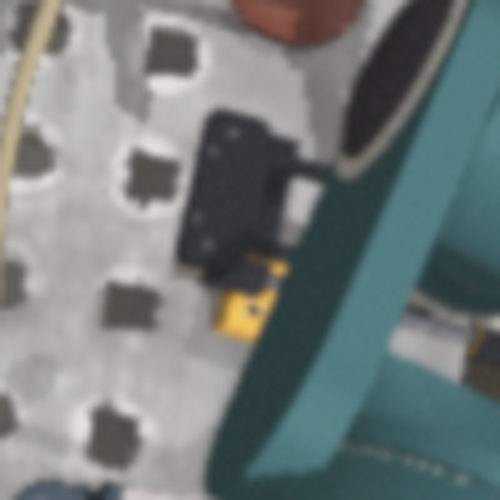

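The top view agrees with the projection, and the block is between the fingers. Descending and gripping.

```bash
python3 -m crank '[[-0.022,-0.02,0.25,0,0,0],[0,0,0.2,0,0,0],[0,0,0.1,0,0,0],[0,0,0.06,0,0,0],[0,0,0,0,0,0]]'; python3 -m crank '[[0,0,0,0,0,0],[0,0,0,0,0,0],[0,0,0,0,0,0],[0,0,0,0,0,0],[0,0,0,0,0,0]]' 1 35;  python3 -c "
from h import *
go([.508,-.304,.005],160)"
```

```text
time_s: 3.2
eef_pos: [0.5106, -0.3055, 0.0111]
orientation: [-3.141, 0.001, 2.793]
wrist_force: [0.2, -0.7, -0.8]
gripper_width: 0.999
grip_force: 0.0
time_s: 3.82
eef_pos: [0.5102, -0.3053, 0.0102]
orientation: [-3.142, 0.0, 2.793]
wrist_force: [-1.0, -0.4, 1.0]
gripper_width: 0.531
grip_force: 35.0
at [ 0.5102 -0.3053  0.0102] yaw 160.02 shift [0.017 0.003 0.035] turn [-0.      0.      0.0001]
```

```bash
python3 -m crank '[[0,0,-0.2,0,0,0],[0,0,-0.35,0,0,0],[0,0,-0.35,0,0,0],[0,0,-0.1,0,0,0],[0,0,0,0,0,0]]' 1 40; python3 -c "
from h import *
go([.6163,.1075,.15],160)"
```

```text
time_s: 4.45
eef_pos: [0.5102, -0.3052, 0.1595]
orientation: [-3.142, 0.0, 2.793]
wrist_force: [-0.5, 0.2, -4.6]
gripper_width: 0.537
grip_force: 40.0
at [ 0.5102 -0.3052  0.1595] yaw 160.02 shift [0.275 2.828 0.064] turn [-0.      0.      0.0001]
```

```bash
python3 -m crank '[[0.034,0.354,0,0,0,0],[0.034,0.354,0,0,0,0],[0.034,0.354,0,0,0,0],[0.034,0.354,0,0,0,0],[0.034,0.354,0,0,0,0]]'; python3 -m crank '[[0.034,0.354,0,0,0,0],[0.034,0.354,0,0,0,0],[0.034,0.354,0,0,0,0]]'; python3 -m crank '[[0,0,0,0,0,-0.047],[0,0,0,0,0,-0.047],[0,0,0,0,0,-0.047],[0,0,0,0,0,-0.047],[0,0,0,0,0,0]]'; python3 -c "
from h import *
go([.6163,.1075,.06],193.7)"
```

```text
time_s: 5.08
eef_pos: [0.5763, -0.0452, 0.157]
orientation: [-3.141, -0.004, 2.793]
wrist_force: [0.3, 0.2, -4.0]
gripper_width: 0.531
grip_force: 40.0
time_s: 5.45
eef_pos: [0.6164, 0.1096, 0.1568]
orientation: [-3.14, -0.003, 2.793]
wrist_force: [1.3, -0.3, -4.6]
gripper_width: 0.536
grip_force: 40.0
time_s: 6.08
eef_pos: [0.6163, 0.1078, 0.1573]
orientation: [3.141, -0.004, -2.901]
wrist_force: [-0.2, 0.4, -4.3]
gripper_width: 0.532
grip_force: 40.0
at [0.6163 0.1078 0.1573] yaw -166.19 shift [-0.002 -0.002  0.648] turn [ 0.0001 -0.0011  0.0006]
```

```bash
python3 -m crank '[[0,0,0.35,0,0,0],[0,0,0.25,0,0,0],[0,0,0.17,0,0,0],[0,0,0,0,0,0]]'
python3 - <<'E'
from h import *
go([.6163,.1075,.022],193.7)
n="side";b=(260,225,150,110)
p,d=env.snapshot(n);c=p[b[1]:b[1]+b[3],b[0]:b[0]+b[2],::-1];cv2.imwrite("pics/side2.png",cv2.resize(c,None,fx=5,fy=5,interpolation=2))
E
```

```text
time_s: 6.58
eef_pos: [0.6153, 0.1077, 0.0413]
orientation: [3.141, -0.005, -2.903]
wrist_force: [0.5, 0.5, -4.1]
gripper_width: 0.536
grip_force: 40.0
at [0.6153 0.1077 0.0413] yaw -166.32 shift [-0.007 -0.003  0.128] turn [ 0.0002 -0.0017 -0.0001]
```

View pics/side2.png

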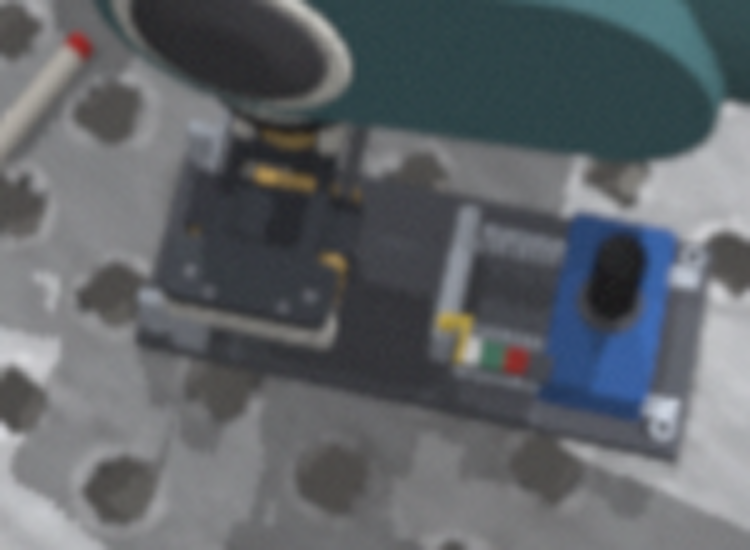

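The gripper sits over the nest, clear of the fence (left) and square with it; the block's edge shows at about (335,265) and the pad at (455,280). Lowering gently.

```bash
python3 -m crank '[[0,0,0.06,0,0,0],[0,0,0.04,0,0,0],[0,0,0,0,0,0],[0,0,0,0,0,0]]'; python3 -m crank '[[0,0,0.015,0,0,0],[0,0,0,0,0,0]]'
```

```text
time_s: 7.12
eef_pos: [0.6172, 0.1079, 0.03]
orientation: [-3.142, 0.0, -2.9]
wrist_force: [-0.0, -0.5, -3.5]
gripper_width: 0.536
grip_force: 40.0
time_s: 7.38
eef_pos: [0.617, 0.1079, 0.0273]
orientation: [-3.142, -0.0, -2.9]
wrist_force: [-0.2, -0.1, -4.6]
gripper_width: 0.533
grip_force: 40.0
```

```bash
python3 -m crank '[[0,0,0.02,0,0,0],[0,0,0,0,0,0]]'; python3 -m crank '[[0,0,0.01,0,0,0],[0,0,0,0,0,0]]'; python3 -m crank '[[0,0,0.007,0,0,0],[0,0,0,0,0,0]]'
```

```text
time_s: 7.62
eef_pos: [0.6169, 0.1079, 0.0241]
orientation: [3.142, -0.0, -2.9]
wrist_force: [-0.2, -1.1, -3.3]
gripper_width: 0.531
grip_force: 40.0
time_s: 7.88
eef_pos: [0.617, 0.1079, 0.0228]
orientation: [3.142, -0.0, -2.9]
wrist_force: [0.3, 0.0, -4.0]
gripper_width: 0.533
grip_force: 40.0
time_s: 8.12
eef_pos: [0.6172, 0.1079, 0.0222]
orientation: [-3.142, 0.0, -2.9]
wrist_force: [-2.0, -0.3, 2.1]
gripper_width: 0.535
grip_force: 40.0
```

Contact felt (force turned upward). Releasing, then rising.

```bash
python3 -m crank '[[0,0,0,0,0,0],[0,0,0,0,0,0],[0,0,0,0,0,0],[0,0,0,0,0,0],[0,0,0,0,0,0]]' -1; python3 -m crank '[[0,0,-0.15,0,0,0],[0,0,-0.4,0,0,0],[0,0,-0.4,0,0,0],[0,0,0,0,0,0]]';  python3 -c "
from h import *
go([.4680,.0725,.15],103.7)"
```

```text
time_s: 8.75
eef_pos: [0.617, 0.1079, 0.0218]
orientation: [3.142, -0.0, -2.9]
wrist_force: [-0.1, -0.7, -0.5]
gripper_width: 0.99
grip_force: 0.0
time_s: 9.25
eef_pos: [0.619, 0.1082, 0.1718]
orientation: [-3.141, 0.009, -2.9]
wrist_force: [0.6, -1.2, -0.8]
gripper_width: 1.002
grip_force: 0.0
at [0.619  0.1082 0.1718] yaw -166.14 shift [1.035 0.01  0.136] turn [0.0021 0.0026 0.5009]
```

```bash
python3 -m crank '[[0.345,0,0,0,0,0],[0.345,0,0,0,0,0],[0.345,0,0,0,0,0]]'; python3 -m crank '[[0,0,0,0,0,0.056],[0,0,0,0,0,0.056],[0,0,0,0,0,0.056],[0,0,0,0,0,0.056],[0,0,0,0,0,0.056]]'; python3 -m crank '[[0,0,0,0,0,0.056],[0,0,0,0,0,0.056],[0,0,0,0,0,0.056],[0,0,0,0,0,0.052],[0,0,0,0,0,0]]'
python3 - <<'E'
from h import *
go([.4680,.0725,.053],103.7)
n="side";b=(260,225,150,110)
p,D=env.snapshot(n);c=p[b[1]:b[1]+b[3],b[0]:b[0]+b[2],::-1];cv2.imwrite("pics/side3.png",cv2.resize(c,None,fx=5,fy=5,interpolation=2))
hsv=cv2.cvtColor(p,cv2.COLOR_RGB2HSV);m=cv2.inRange(hsv,(14,110,120),(28,255,255));v,u=np.nonzero(m)
ok=(u>270)&(u<345)&(v>230)&(v<310);P=dep(n,np.c_[u[ok],v[ok]],D);P=P[(P[:,2]>.032)&(P[:,2]<.043)]
r=cv2.minAreaRect((P[:,:2]*1000).astype(np.float32));print(len(P),r)
d=np.array(r[0])/1000-[.6435,.1141];a=np.radians(13.7);print('fixture xy',60+1000*(d@[np.cos(a),np.sin(a)]),1000*(d@[-np.sin(a),np.cos(a)]))
E
```

```text
time_s: 9.62
eef_pos: [0.4646, 0.0704, 0.1644]
orientation: [-3.142, -0.0, -2.9]
wrist_force: [-0.2, -0.5, 1.5]
gripper_width: 1.005
grip_force: 0.0
time_s: 10.25
eef_pos: [0.4661, 0.0707, 0.1647]
orientation: [3.142, 0.0, 2.498]
wrist_force: [1.3, -0.7, -0.5]
gripper_width: 0.997
grip_force: 0.0
time_s: 10.88
eef_pos: [0.4662, 0.0707, 0.1646]
orientation: [3.142, 0.0, 1.814]
wrist_force: [1.2, -0.0, -0.3]
gripper_width: 0.999
grip_force: 0.0
at [0.4662 0.0707 0.1646] yaw 103.91 shift [0.009 0.015 0.744] turn [0.     0.     0.0011]
361 ((615.4030151367188, 108.9687271118164), (49.913368225097656, 50.20691680908203), 13.427865028381348)
fixture xy 31.48711792369783 1.6691541460707144
```

View pics/side3.png

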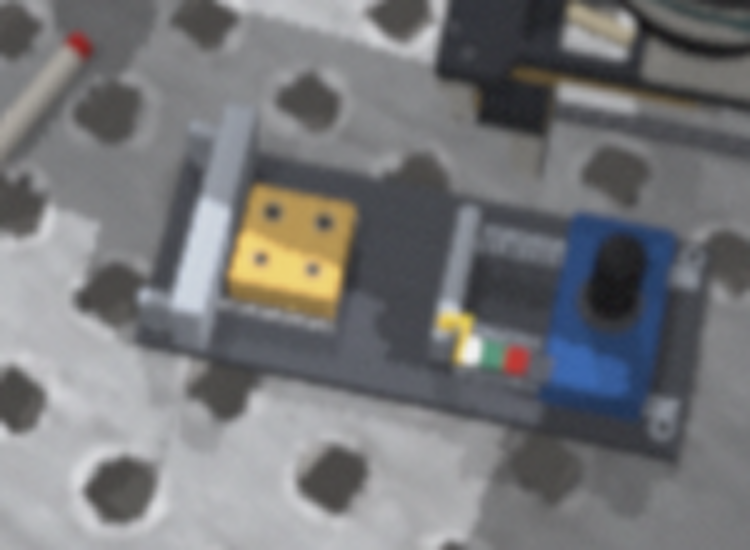

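The block sits square in the nest at fixture (31.5, 1.7) mm, yaw 13.4°, with the pad unpressed and the pointer at the start of white. Lowering over the post.

```bash
python3 -m crank '[[0.009,0.015,0,0,0,0.001],[0,0,0.25,0,0,0],[0,0,0.3,0,0,0],[0,0,0.18,0,0,0],[0,0,0,0,0,0]]';  python3 -m crank '[[0,0,0,0,0,0],[0,0,0,0,0,0],[0,0,0,0,0,0],[0,0,0,0,0,0],[0,0,0,0,0,0]]' 1 40
```

```text
time_s: 11.55
eef_pos: [0.4672, 0.0725, 0.0533]
orientation: [-3.138, -0.0, 1.811]
wrist_force: [0.5, -0.3, -0.1]
gripper_width: 1.002
grip_force: 0.0
time_s: 12.18
eef_pos: [0.4682, 0.0726, 0.055]
orientation: [3.141, 0.0, 1.81]
wrist_force: [-0.3, 0.2, -0.4]
gripper_width: 0.512
grip_force: 0.0
```

```bash
python3 -m crank '[[0,0,0,0,0,0],[0,0,0,0,0,0],[0,0,0,0,0,0],[0,0,0,0,0,0],[0,0,0,0,0,0]]' 1 40;python3 -c "
from h import *
s=env.state();d=s['eef_pos'][:2]-[.6435,.1141];a=np.radians(13.7);print('post x',60+1000*(d@[np.cos(a),np.sin(a)]))
go(s['eef_pos']+.06*np.array([np.cos(a),np.sin(a),0]),103.7)"
```

```text
time_s: 12.8
eef_pos: [0.4682, 0.0726, 0.0549]
orientation: [3.141, 0.0, 1.809]
wrist_force: [1.6, 0.2, 0.6]
gripper_width: 0.253
grip_force: 40.0
post x -120.11893254653467
at [0.4682 0.0726 0.0549] yaw 103.67 shift [0.  0.4 0. ] turn [ 0.      0.     -0.0001]
```

```bash
python3 -m crank '[[0,0.1,0,0,0,0],[0,0.1,0,0,0,0],[0,0.07,0,0,0,0],[0,0.03,0,0,0,0],[0,0,0,0,0,0]]'; python3 -m crank '[[0,0.02,0,0,0,0],[0,0.02,0,0,0,0],[0,0.02,0,0,0,0],[0,0,0,0,0,0]]';  python3 -m crank '[[0,0.02,0,0,0,0],[0,0.02,0,0,0,0],[0,0,0,0,0,0],[0,0,0,0,0,0]]'
```

```text
time_s: 13.42
eef_pos: [0.5123, 0.0832, 0.0549]
orientation: [3.141, 0.0, 1.81]
wrist_force: [1.9, -2.5, 0.4]
gripper_width: 0.254
grip_force: 40.0
time_s: 13.92
eef_pos: [0.5208, 0.0853, 0.0549]
orientation: [-3.142, 0.0, 1.809]
wrist_force: [0.1, -4.8, 1.4]
gripper_width: 0.247
grip_force: 40.0
time_s: 14.42
eef_pos: [0.5264, 0.0866, 0.0549]
orientation: [-3.141, 0.0, 1.809]
wrist_force: [-2.2, -6.3, 3.8]
gripper_width: 0.254
grip_force: 40.0
```

```bash
python3 -m crank '[[-0.004,0.02,0,0,0,0],[0,0.013,0,0,0,0],[0,0,0,0,0,0],[0,0,0,0,0,0]]'
python3 - <<'E'
from h import *
n="side";b=(265,230,130,95)
p,D=env.snapshot(n);np.save("side4.npy",D);cv2.imwrite("pics/full4.png",p[:,:,::-1]);c=p[b[1]:b[1]+b[3],b[0]:b[0]+b[2],::-1];cv2.imwrite("pics/side4.png",cv2.resize(c,None,fx=6,fy=6,interpolation=2))
E
```

```text
time_s: 14.92
eef_pos: [0.5308, 0.0876, 0.0548]
orientation: [-3.14, -0.001, 1.81]
wrist_force: [-7.6, -2.1, 5.2]
gripper_width: 0.253
grip_force: 40.0
```

View pics/side4.png

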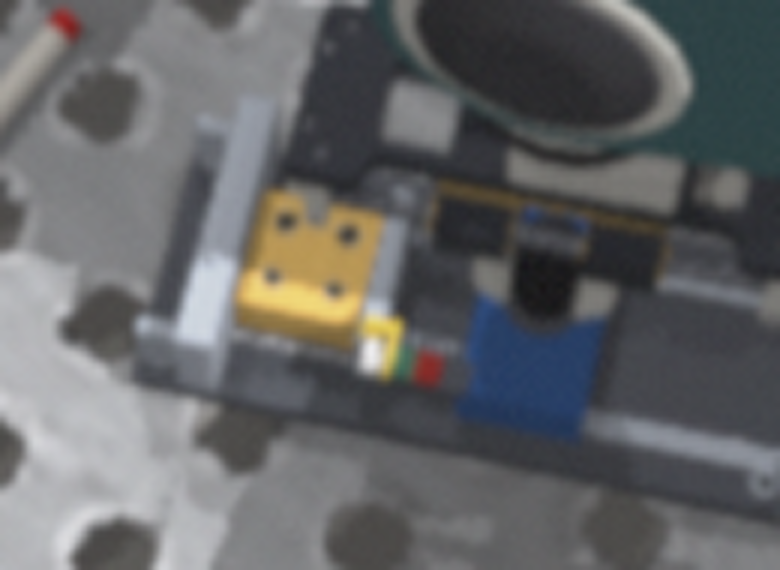

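The pointer is at the white/green border near (390,350), so travel is about 8 mm, which matches the roughly 8 N push. The block looks to be at the fence. Pushing another 6 mm.

```bash
python3 -m crank '[[0,0.02,0,0,0,0],[0,0.02,0,0,0,0],[0,0,0,0,0,0],[0,0,0,0,0,0]]'
python3 - <<'E'
from h import *
n="side";b=(265,230,130,95)
p,D=env.snapshot(n);c=p[b[1]:b[1]+b[3],b[0]:b[0]+b[2],::-1];cv2.imwrite("pics/side5.png",cv2.resize(c,None,fx=6,fy=6,interpolation=2))
hsv=cv2.cvtColor(p,cv2.COLOR_RGB2HSV);m=cv2.inRange(hsv,(14,110,120),(28,255,255));v,u=np.nonzero(m)
ok=(u>270)&(u<345)&(v>230)&(v<310);P=dep(n,np.c_[u[ok],v[ok]],D);P=P[(P[:,2]>.032)&(P[:,2]<.0395)]
r=cv2.minAreaRect((P[:,:2]*1000).astype(np.float32));print(len(P),r)
d=np.array(r[0])/1000-[.6435,.1141];a=np.radians(13.7);print('fixture xy',60+1000*(d@[np.cos(a),np.sin(a)]),1000*(d@[-np.sin(a),np.cos(a)]))
s=env.state();print(s['wrist_force'][:2]@[np.cos(a),np.sin(a)])
E
```

```text
time_s: 15.48
eef_pos: [0.5363, 0.089, 0.0548]
orientation: [-3.139, -0.001, 1.81]
wrist_force: [-13.0, -2.6, 8.3]
gripper_width: 0.251
grip_force: 40.0
259 ((614.80712890625, 109.04052734375), (58.8311653137207, 49.7133903503418), 16.35651969909668)
fixture xy 30.925190214685387 1.880040188311686
-12.805626441290528
```

View pics/side5.png

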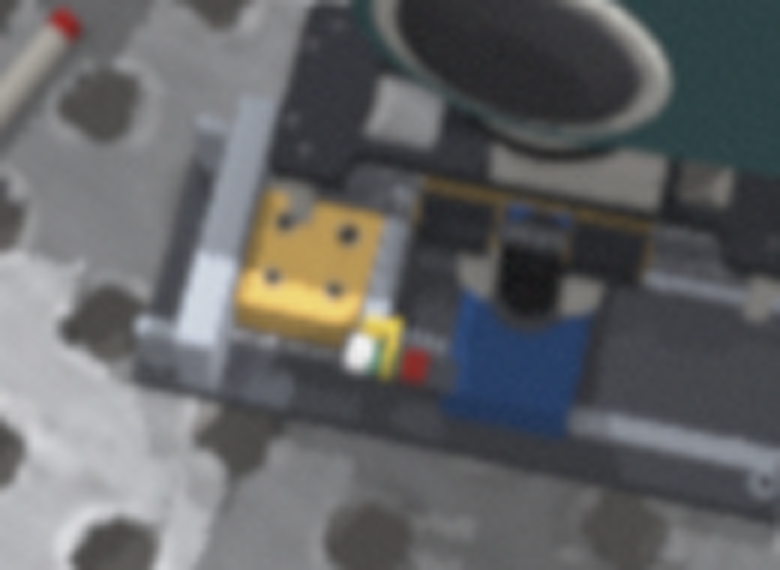

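The pointer is in the green at about (388,350). The block did not move between the 8 N and 13 N pushes, so it is bearing on the fence. Settling, then handing in.

```bash
python3 -m crank '[[0,0,0,0,0,0],[0,0,0,0,0,0],[0,0,0,0,0,0]]' && python3 -c "
from cell import env
print(env.close_job())"
```

```text
time_s: 15.9
eef_pos: [0.5362, 0.0889, 0.0548]
orientation: [-3.139, -0.001, 1.81]
wrist_force: [-12.9, -3.6, 8.3]
gripper_width: 0.253
grip_force: 40.0
the job is handed in; nothing more can be done
None
```

I handed the job in at about 16 s: the block sits square in the nest and pressed against the fence, the pointer is in the green (about 13 mm pad travel, 13 N push), and the gripper is still holding the jaw; the hand-in returned no verdict.

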